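# Uncouple the bench rocker's tray from its drive ball and hold it raised

## Task

The drive under this bench rocker is about to be wiped clean. Lift the bottle out of the rocker's tray and stand it upright on the clear bench, then pull the spring latch on the tray's tongue sideways by its upright knob and, keeping it pulled, lift the tongue off the drive ball. Finish while still holding the tongue up, at least 6 cm higher than it sat, and leave the amber bottle, the small beaker and the timer where they are.

Things in the scene. Friction and masses are not known exactly. Their poses are not given: they have to be found in the camera images.
- rocker: Bench rocker, fixed: white housing 216 x 176 mm, 54 mm high. Origin: centre of its underside (z = 0). Own -x is its front (tongue, ball, knob; roughly towards the robot), +x the rear hinge, +y its left seen from the robot. Yaw within 0.35 rad. With its tray it spans x -0.17..0.11, y -0.10..0.10 here. The bench on its right is clear: the bottle can stand with its axis at (-0.03, -0.18) in this frame.
- hinge (a point): Middle of the tray's hinge line on the rocker: 103 mm behind the rocker's origin, 66 mm above the bench; the line runs along the rocker's y. Axes as the rocker's.
- ball (a point): Centre of the 25 mm drive ball on its 12 mm neck at the rocker's front: 140 mm ahead of the rocker's origin, 64 mm above the bench. Fixed.
- coupler (a point): Point of the tray's tongue that sits at the ball's centre while coupled (64 mm above the bench, 243 mm ahead of the hinge). The tongue is 60 mm wide, its top 82 mm above the bench, with a dome to 93 mm over the ball; it rises with the tray.
- tray (a joint): Tray angle about the rear hinge, rad: 0 level and coupled, grows to 0.8 as the tongue is lifted; drops shut when let go. Steel tray 200 x 190 mm, inner floor 72 mm, rim 97 mm above the bench; with its tongue about 1 kg, so lifting at the knob takes about 6 N. With the latch shut the fork under the ball stops the tongue after some 3 mm.
- latch (a joint): Travel of the spring latch across the tongue, m: 0 shut (fork under the ball), 0.018 stop. It is pulled along the rocker's -y (to the right seen from the robot). The spring needs 3.5 N at first, 7.5 N at the stop, and shuts it when let go. The fork clears the ball from 0.011 on: lift only past that.
- knob (a point): Middle of the grip of the latch's upright knob: round steel post 12 mm thick, 62 mm to the rocker's right (-y) of the ball, free from 80 to 106 mm above the bench (this point: 95 mm), then a black head 21 mm wide up to 117 mm. 26 mm from post to tongue. It moves with latch and tray. Gripped from above on its left and right sides it is pulled, then lifted; it turns between the pads as the tray tilts.
- bottle_mid (a point): Centre of the plastic bottle in the rocker's tray (the only thing in it): round, 54 mm wide, 130 mm high with its 34 mm cap. This point is on its axis 65 mm above its foot: 137 mm high in the tray, 65 mm on the bench. About 0.28 kg; grip it round the body, 60 to 90 mm above its foot.
- filter_flask: Bystander, fixed: glass suction flask 129 x 143 mm, 205 mm tall, at the left beside the pump; origin at the centre of its foot. Two beakers 100 mm tall stand to its left. Pass over or in front of it.
- amber_bottle: Bystander: amber bottle 58 mm wide, 118 mm high, standing on the bench to the left of the rocker; origin at its foot. Leave it.
- small_beaker: Bystander: small clear beaker 54 mm wide, 72 mm high, on the bench; origin at its foot. Leave it.
- timer: Bystander: white timer 66 x 62 x 14 mm lying on the bench; origin at its underside. Leave it.

How it is judged:
On the way, in this order (a step that is already met when the one before it is completed fails the run):
1. the bottle stands upright on the bench, let go and at rest (height (world z) of bottle_mid between 0.055 and 0.075 m and angle between bottle_mid's own z axis and vertical below 0.15 rad and contact force between bottle and the fingers below 0.05 N and linear speed of bottle below 0.03 m/s), for 0.2 s.
2. the latch is pulled clear of the ball (11 mm or more) with the tongue still down (value of joint latch above 0.011 m and value of joint tray below 0.04 rad), for 0.05 s.
3. the tongue is lifted 6 cm or more above where it sat (height (world z) of coupler above 0.124 m), for 0.2 s.
At the end, for the whole second after the job is handed in: The tongue's coupler point is at least 0.124 m above the bench (6 cm above where it sat), still, and pressed on by the fingers with over 1 N; the bottle stands on the bench, upright within 0.15 rad, its centre 55 to 75 mm up, at rest, touched by neither fingers nor tray (all of step 1 and height (world z) of coupler above 0.124 m and velocity of joint tray between -0.08 and 0.08 rad/s and contact force between tray and the fingers above 1 N and contact force between tray and bottle below 0.05 N); the arm keeps its last pose, push and grip.
It fails at once if the tongue is raised while the bottle is not yet on the bench (value of joint tray above 0.06 rad and height (world z) of bottle_mid above 0.1 m).
It fails at once if the bottle is tipped over (angle between bottle_mid's own z axis and vertical above 0.7 rad).
It fails at once if the amber bottle, the small beaker or the timer is shifted by more than 4 cm (distance of any of amber_bottle, small_beaker, timer from where it was at the start of the episode above 0.04 m).
It also fails if it takes over 54 s, if anything falls off the work surface, if the arm or the gripper's body presses on something with over 40 N, if the wrist force passes 120 N, or if a joint passes its speed limit or range.

## Robot

A 6-joint arm with a two-finger parallel gripper is mounted at the origin on a cart in front of the work surface, level with it; the furniture and walls round the work are solid. World frame = base frame: x ahead of the robot, y to its left, z up, the work surface at z = 0. Lengths are in m, angles in rad, forces in N, time in s.
With the tool pointing down it reaches from about 0.35 to 0.975 m from the base axis. Payload 4.9 kg.
Tool frame: the origin (TCP) lies midway between the tips of the shut fingers; the grasp point (between the pads) lies 19 mm behind it; z points along the fingers, y is the direction in which the jaws open and shut (so a half turn about z gives the same grasp; the last joint's range is limited). The gripper opens to 85 mm and grips with 20 to 120 N. Pads are 22 mm wide; open, the fingers measure 114 mm over their backs; the gripper's body (76 mm by 85 mm) begins 54 mm behind the grasp point. The pads swing forward as they close: fully open they stand 13 mm farther back than shut.
Start: joints at [-1.32, 0.053, 1.613, -0, 1.476, -0.119], TCP at [0.226, -0.583, 0.231] pointing down, gripper open.
Joint ranges: [-3.01, 3.01], [-1.01, 2.22], [0.06, 2.58], [-1.02, 4.17], [0.09, 2.62], [-3.14, 3.14]. Speed limits (rad/s): [2.57, 2.57, 3.14, 3.14, 3.14, 3.14].

## Interface

Orientations are given as a unit quaternion [w, x, y, z].
In Python, from plant import state, grab_frame, camera_info, job_done, cut_out gives the robot as it stands.
- The arm moves only by the tool step_arm, never from a script. Its argument "moves" is a list of rows, each a list of 7 numbers: the shift along the tool's x, y, z in m, then the turn, a rotation vector about the tool's x, y, z in rad, then the finger opening in m, from 0 to 0.0854. A call has 1 to 8 rows; each row shifts and turns the commanded pose from where the row before left it, along the tool's axes as they then stand; what a row does not reach is not made up. A row lasts 1/10 s, in which the tool goes at most 50 mm and 8.59 degrees, less where a joint would pass 70% of its speed; a pose out of reach is approached as far as the arm can. A call is refused whole if a number of a shift passes 0.05 or a number of a turn 0.15, either way. A call with a gripper value outside its range is refused whole. The fingers move at their own pace and stop on an object; the grip force is fixed at half the most. Time passes only in rows, so rows that do not move let the fingers close. It gives the time, the measured TCP pose, the force and the opening at its end, in the units of the state.
- state(): the state, without advancing time (a new reading comes with each control period).
- grab_frame(name): name is "scene" or "top" or "wrist"; returns (picture, depth): 420x560x3 uint8, red, green, blue; 420x560 float32, m along the optical axis (not along the pixel's ray), 0 where there is no reading.
- camera_info(name): a dict with "intrinsics" (3x3 intrinsics, pixels), "dist_coeffs" ([k1, k2, p1, p2, k3] as OpenCV has them; the pictures are not rectified), "world_from_camera" (4x4, takes a point from camera to world coordinates). Camera axes: x right, y down, z forward; pixel columns grow to the right and rows downward; lengths in m; the calibration is good to about 2 mm. A picture is of the moment at which its call begins: read the wrist's pose just before it. camera_info takes no time and is no camera call; for the wrist camera it gives the pose at the moment of the call.
- job_done(): hands the job in, once; it reports no verdict.
Trained networks look in the newest picture that a camera, given by its name, has taken for a name from the list of things; names that differ only in an ending like _2 or _b are one class to them, and where a whole thing is asked for, a point or a joint stands for the part that bears it (a point fixed in the world has none). Each returns a list of dicts, best first, with "conf" (0 to 1); they miss things now and then, are a little off and sometimes report something else, mostly with a low value. They report only what shows in the picture. A call takes as long as a camera call.
- cut_out(camera, query): "mask" (420x560 bool, what is visible of it) and "point" ([column, row] in pixels, amid what is visible of it).
The state is a dict: "time": time; "joint_pos": joint angles; "joint_vel": joint speeds; "joint_efforts": joint torques, N m; "tool_pos": TCP position; "tool_rot": TCP orientation; "contact_force": force on the tool from outside, world axes, zero at the start; "ft_torque": the same for the moment, N m; "gripper_width": opening from 0.0 (shut) to 1.0 (fully open).
Only numpy, scipy, OpenCV 4.12 (cv2) and the standard library are available. Lean on these libraries where they do the work, as an engineer would, in place of code of your own. Each camera call takes 0.05 s, during which the arm holds its last target.

## Working session

There is one attempt and no reset: what is moved stays moved. The work goes in short steps, Python scripts to look and compute and a tool call to move; the robot and the scene stay as the last step left them, time stands still between calls to the robot, and variables do not carry over. Pictures are saved under pics/ and viewed, and the job is handed in when it is done.

Besides the shell and the picture viewer there is one more tool, called by a JSON object that holds its "op" and its "data". step_arm: Moves the arm, as the interface text tells. Its arguments: {"type":"object","properties":{"moves":{"type":"array"}},"required":["moves"]}

```bash
mkdir -p pics; ls; python3 - <<'E'
from plant import *
import cv2,numpy as np
print(state())
for n in ["scene","top"]:
    p,d=grab_frame(n); cv2.imwrite(f"pics/{n}0.png",p[:,:,::-1]); np.savez(f"{n}0.npz",p=p,d=d)
    c=camera_info(n); print(n,c)
    for q in ["rocker","bottle_mid","knob","tray","amber_bottle","small_beaker","timer","filter_flask"]:
        r=cut_out(n,q)
        print(q,[(round(x["conf"],2),x["point"],int(x["mask"].sum())) for x in r[:2]])
        if r: np.save(f"m_{n}_{q}.npy",r[0]["mask"])
E
```

```text
pics
{'time': 0.0, 'joint_pos': array([-1.31998471e+00,  5.33591296e-02,  1.61429399e+00,  1.51328302e-05,
        1.47596979e+00, -1.19010569e-01]), 'joint_vel': array([-3.49379353e-04,  1.11240774e-03, -1.00541823e-03, -6.75797949e-05,
        7.48532976e-04,  7.20780857e-04]), 'joint_efforts': array([ 4.50918997e-04, -3.93680906e+01, -3.70178533e+01, -1.34038405e-04,
        6.99764933e-03,  1.17621505e-05]), 'tool_pos': array([ 0.22575069, -0.58214627,  0.2300616 ]), 'tool_rot': array([-1.01342169e-03,  9.82952228e-01,  1.83858334e-01, -5.93337909e-05]), 'contact_force': array([ 0.04476322,  0.56472713, -0.80251661]), 'ft_torque': array([-0.00402903,  0.02594096, -0.00229711]), 'gripper_width': 1.0012764847984401}
scene {'intrinsics': array([[491.4442868 ,   0.        , 274.73001865],
       [  0.        , 491.4442868 , 211.72777283],
       [  0.        ,   0.        ,   1.        ]]), 'dist_coeffs': array([-0.17686871,  0.        ,  0.        ,  0.        ,  0.        ]), 'world_from_camera': array([[-0.57028695, -0.34939844,  0.7434336 , -0.40518238],
       [-0.82143723,  0.2
[... 793 characters left out ...]
08691622,  0.        ,  0.        ,  0.        ,  0.        ]), 'world_from_camera': array([[-0.01143252, -0.98171657,  0.19000491,  0.35812491],
       [-0.9998595 ,  0.01355292,  0.00986404, -0.08613782],
       [-0.01225882, -0.18986545, -0.98173359,  1.26470362],
       [ 0.        ,  0.        ,  0.        ,  1.        ]])}
rocker [(0.64, [277.9, 190.9], 5310)]
bottle_mid [(0.65, [283.1, 178.7], 462)]
knob [(0.4, [292.1, 235.2], 99)]
tray [(0.6, [280.1, 194.0], 5198)]
amber_bottle [(0.8, [219.7, 257.3], 405), (0.24, [157.1, 271.5], 501)]
small_beaker [(0.83, [398.7, 238.0], 392)]
timer [(0.97, [159.2, 270.8], 495)]
filter_flask [(0.56, [182.5, 215.8], 1755), (0.32, [293.9, 238.1], 103)]
```

View pics/top0.png

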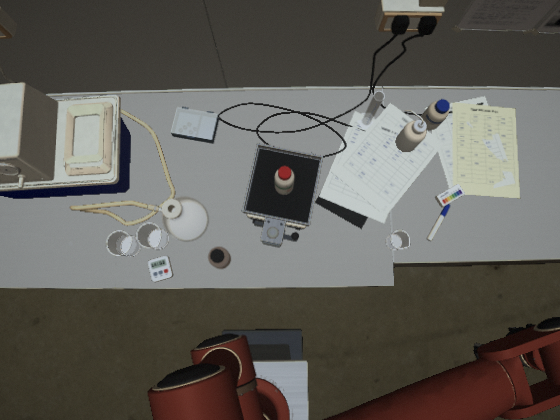

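View pics/scene0.png

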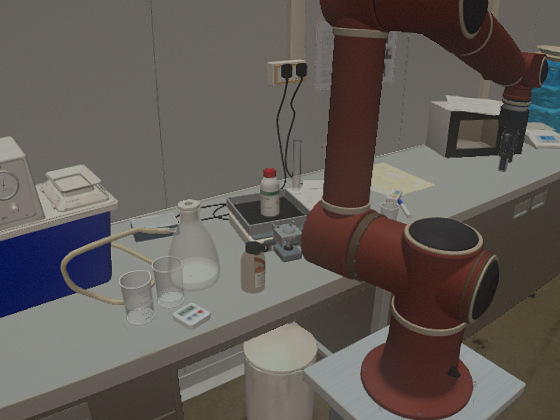

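```bash
cat > h.py <<'E'
import numpy as np,cv2
from plant import *
from scipy.spatial.transform import Rotation as R
def cloud(n,d,mask,c=None):
    c=c or camera_info(n); v,u=np.nonzero(mask&(d>0))
    xy=cv2.undistortPoints(np.stack([u,v],1).astype(float)[:,None],c["intrinsics"],c["dist_coeffs"])[:,0]
    z=d[v,u]; P=np.c_[xy*z[:,None],z]; T=c["world_from_camera"]
    return P@T[:3,:3].T+T[:3,3]
def proj(n,P,c=None):
    c=c or camera_info(n);T=np.linalg.inv(c["world_from_camera"])
    Pc=np.atleast_2d(P)@T[:3,:3].T+T[:3,3]
    return cv2.projectPoints(Pc,np.zeros(3),np.zeros(3),c["intrinsics"],c["dist_coeffs"])[0][:,0]
E
python3 - <<'E'
from h import *
np.set_printoptions(precision=3,suppress=True)
for n in ["top","scene"]:
    d=np.load(f"{n}0.npz")["d"]
    for q in ["rocker","bottle_mid","knob","tray","amber_bottle","small_beaker","timer","filter_flask"]:
        try:P=cloud(n,d,np.load(f"m_{n}_{q}.npy"))
        except Exception as e: print(e);continue
        print(n,q,np.median(P,0),np.percentile(P,3,0),np.percentile(P,97,0))
    if n=="top":
        P=cloud(n,d,np.load("m_top_tray.npy"))
        for lo,hi in [(.088,.104),(.066,.078),(.078,.088)]:
            Q=P[(P[:,2]>lo)&(P[:,2]<hi)][:,:2].astype(np.float32)
            print(lo,len(Q),cv2.minAreaRect(Q))
E
```

```text
top rocker [ 0.617 -0.083  0.073] [ 0.489 -0.187  0.042] [0.744 0.001 0.098]
top bottle_mid [ 0.632 -0.098  0.172] [ 0.616 -0.121  0.089] [ 0.658 -0.074  0.204]
top knob [ 0.495 -0.12   0.057] [ 0.485 -0.134 -0.   ] [ 0.509 -0.099  0.119]
top tray [ 0.623 -0.083  0.073] [ 0.493 -0.188  0.054] [0.745 0.001 0.098]
top amber_bottle [0.439 0.081 0.094] [0.416 0.06  0.002] [0.469 0.112 0.121]
top small_beaker [ 0.487 -0.428  0.034] [ 0.463 -0.444 -0.001] [ 0.509 -0.395  0.074]
top timer [0.415 0.265 0.015] [0.384 0.233 0.009] [0.446 0.297 0.02 ]
top filter_flask [0.542 0.169 0.127] [0.498 0.129 0.029] [0.599 0.24  0.207]
0.088 601 ((0.6129524111747742, -0.08705174177885056), (0.1926649659872055, 0.2651044726371765), 77.37557220458984)
0.066 3737 ((0.6181865930557251, -0.08796263486146927), (0.18462596833705902, 0.2700965404510498), 77.35338592529297)
0.078 572 ((0.614738941192627, -0.08631926029920578), (0.18233263492584229, 0.27448031306266785), 77.671142578125)
scene rocker [ 0.583 -0.056  0.072] [ 0.48  -0.196  0.016] [0.75  0.007 0.095]
scene bottle_mid [ 0.626 -0.088  0.137] [ 0.614 -0.285  0.053] [ 0.972 -0.072  0.201]
scene knob [ 0.497 -0.081  0.048] [ 0.489 -0.095  0.043] [ 0.513 -0.064  0.05 ]
scene tray [ 0.609 -0.07   0.074] [ 0.489 -0.197  0.049] [0.75  0.009 0.096]
scene amber_bottle [0.423 0.097 0.065] [0.411 0.067 0.005] [0.45  0.115 0.117]
scene small_beaker [ 0.473 -0.419  0.06 ] [ 0.457 -0.448  0.04 ] [ 0.507 -0.396  0.073]
scene timer [0.405 0.266 0.012] [0.377 0.234 0.   ] [0.443 0.297 0.015]
scene filter_flask [0.515 0.199 0.107] [0.491 0.148 0.013] [0.564 0.24  0.205]
```

```bash
python3 - <<'E'
from h import *
np.set_printoptions(precision=4,suppress=True)
d=np.load("top0.npz")["d"];p=np.load("top0.npz")["p"]
m=np.zeros(d.shape,bool);m[130:255,230:335]=1
P=cloud("top",d,m)
m2=np.zeros(d.shape,bool);m2[225:250,285:305]=1
K=cloud("top",d,m2);K=K[(K[:,2]>.107)&(K[:,2]<.125)];print("knob head",len(K),np.median(K,0),K.min(0),K.max(0))
m2[:]=0;m2[215:248,258:290]=1
D=cloud("top",d,m2);D=D[(D[:,2]>.086)&(D[:,2]<.097)&(D[:,0]<.53)];print("dome",len(D),D.mean(0),D.min(0),D.max(0))
B=P[(P[:,2]>.19)&(P[:,2]<.212)];print("cap",len(B),np.median(B,0),B.min(0),B.max(0))
Z=P[(P[:,2]>.125)&(P[:,2]<.21)];print("bottle",len(Z),(Z.min(0)+Z.max(0))/2)
T=P[(P[:,2]>.086)&(P[:,2]<.101)&(P[:,0]>.54)]
r=cv2.minAreaRect(T[:,:2].astype(np.float32));print("rim",len(T),r)
np.save("rim.npy",T)
for yaw in [-.18,-.2,-.22,-.24,-.26]:
    c,s=np.cos(yaw),np.sin(yaw);L=T[:,:2]@np.array([[c,-s],[s,c]])
    print(yaw,np.percentile(L,1,0),np.percentile(L,99,0),np.ptp(L,axis=0))
cv2.imwrite("pics/crop.png",cv2.resize(p[130:260,220:340,::-1],None,fx=5,fy=4.6,interpolation=cv2.INTER_CUBIC))
E
```

```text
knob head 45 [ 0.4929 -0.1253  0.1155] [ 0.4848 -0.1338  0.1108] [ 0.5015 -0.1147  0.1219]
dome 109 [ 0.5068 -0.0651  0.0901] [ 0.483  -0.0995  0.0861] [ 0.5296 -0.0415  0.0953]
cap 146 [ 0.6445 -0.0978  0.2014] [ 0.6295 -0.1133  0.1903] [ 0.6634 -0.0823  0.2074]
bottle 389 [ 0.6412 -0.0978  0.1664]
rim 500 ((0.6388304233551025, -0.09295955300331116), (0.19260330498218536, 0.21218626201152802), 77.4698486328125)
-0.18 [ 0.5457 -0.0752] [0.7519 0.1205] [0.2133 0.1979]
-0.2 [ 0.5445 -0.0609] [0.7506 0.1317] [0.2126 0.1947]
-0.22 [ 0.5431 -0.0473] [0.7495 0.1444] [0.2122 0.1927]
-0.24 [ 0.5415 -0.0348] [0.7493 0.1582] [0.2141 0.1955]
-0.26 [ 0.5397 -0.023 ] [0.7491 0.1725] [0.2165 0.1984]
```

View pics/crop.png

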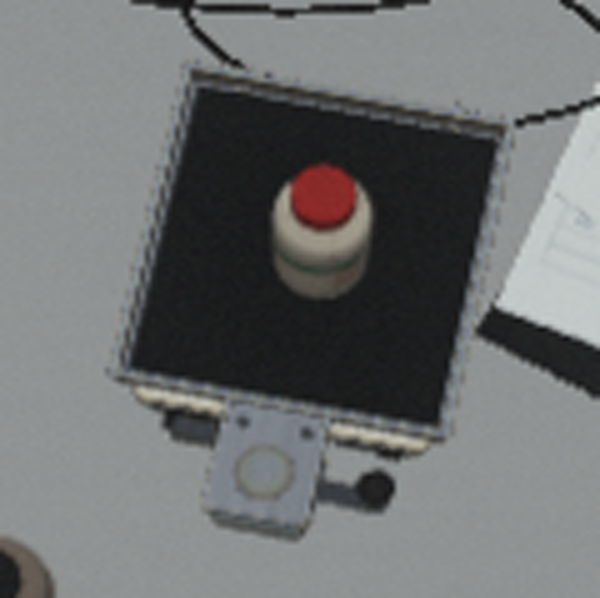

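```bash
cat >> h.py <<'E'
yaw=-0.219
Rt=R.from_matrix(np.array([[np.cos(yaw),np.sin(yaw),0],[np.sin(yaw),-np.cos(yaw),0],[0,0,-1]]))
Rr=R.from_euler('z',yaw).as_matrix(); O=np.array([.6431,-.0953,0])
def L2W(p): return O+Rr@np.array(p)
def W2L(p): return Rr.T@(np.array(p)-O)
def go(target):
    s=state();w,x,y,z=s["tool_rot"];Q=R.from_quat([x,y,z,w])
    e=np.array(target)-s["tool_pos"]
    print("t",round(s["time"],2),"pos",s["tool_pos"].round(4),"F",s["contact_force"].round(1),"g",round(s["gripper_width"],3))
    print("in tool axes now",Q.inv().apply(e).round(4),"after turn",Rt.inv().apply(e).round(4),"turn",(Q.inv()*Rt).as_rotvec().round(4))
E
python3 - <<'E'
from h import *
np.set_printoptions(precision=4,suppress=True)
print("place",L2W([-.03,-.18,0]),"ball",L2W([-.14,0,.064]),"knob",L2W([-.14,-.062,.095]),proj("top",[L2W([-.03,-.18,0]),L2W([-.14,-.062,.117]),L2W([-.14,0,.093])]))
print("bottle local",W2L([.645,-.098,0]))
d=np.load("top0.npz")["d"]
P=cloud("top",d,np.ones(d.shape,bool));q=L2W([-.03,-.18,0])
S=P[np.hypot(P[:,0]-q[0],P[:,1]-q[1])<.045];print("place surf z",np.percentile(S[:,2],[0,50,100]))
go([.645,-.098,.27])
E
```

```text
place [ 0.5747 -0.2645  0.    ] ball [ 0.5064 -0.0649  0.064 ] knob [ 0.493  -0.1254  0.095 ] [[339.8068 212.5689]
 [294.9687 235.899 ]
 [272.4942 232.3232]]
bottle local [ 0.0024 -0.0022  0.    ]
place surf z [-0.0063  0.0024  0.0135]
t 0.9 pos [ 0.2259 -0.5828  0.2313] F [-0.3  0.4 -0.1] g 1.001
in tool axes now [ 0.566  -0.3005 -0.0387] after turn [ 0.3038 -0.5642 -0.0387] turn [ 0.     -0.      0.5888]
```

{"op": "step_arm", "data": {"moves": [[0,0,-0.01,0,0,0.118,0.085],[0,0,-0.01,0,0,0.118,0.085],[0,0,-0.01,0,0,0.118,0.085],[0,0,-0.009,0,0,0.118,0.085],[0,0,0,0,0,0.117,0.085],[0.019,-0.035,0,0,0,0,0.085],[0.019,-0.035,0,0,0,0,0.085],[0.019,-0.035,0,0,0,0,0.085]]}}

```text
time: 1.7
tool_pos: [0.3049, -0.4917, 0.2703]
tool_rot: [0.0, 0.994, -0.11, 0.0]
contact_force: [0.3, -0.5, 0.3]
gripper_width: 0.993
```

{"op": "step_arm", "data": {"moves": [[0.019,-0.035,0,0,0,0,0.085],[0.019,-0.035,0,0,0,0,0.085],[0.019,-0.035,0,0,0,0,0.085],[0.019,-0.035,0,0,0,0,0.085],[0.019,-0.035,0,0,0,0,0.085],[0.019,-0.035,0,0,0,0,0.085],[0.019,-0.035,0,0,0,0,0.085],[0.019,-0.035,0,0,0,0,0.085]]}}

```text
time: 2.5
tool_pos: [0.5145, -0.251, 0.2705]
tool_rot: [0.0, 0.994, -0.109, 0.0]
contact_force: [0.2, 0.4, -0.4]
gripper_width: 1.0
```

```bash
python3 - <<'E'
from h import *
go([.645,-.098,.27])
p,d=grab_frame("wrist");c=camera_info("wrist");cv2.imwrite("pics/w1.png",p[:,:,::-1])
for q in ["bottle_mid","knob"]:
    r=cut_out("wrist",q)
    for x in r[:2]:
        P=cloud("wrist",d,x["mask"],c);print(q,x["conf"],x["point"],np.median(P,0).round(3),P.min(0).round(3),P.max(0).round(3))
E
```

```text
t 2.5 pos [ 0.5145 -0.251   0.2705] F [ 0.2  0.4 -0.4] g 1.0
in tool axes now [ 0.0941 -0.1777  0.0006] after turn [ 0.0941 -0.1777  0.0005] turn [ 0.0002 -0.0006 -0.0002]
bottle_mid 0.75 [76.6, 105.3] [ 0.643 -0.11   0.171] [ 0.616 -0.123 -0.001] [0.722 0.096 0.203]
bottle_mid 0.55 [7.5, 299.6] [0.412 0.246 0.013] [ 0.37   0.099 -0.002] [0.457 0.3   0.117]
```

View pics/w1.png

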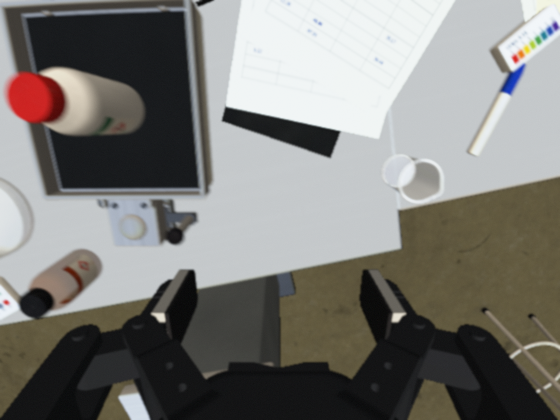

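```bash
python3 - <<'E'
from h import *
np.set_printoptions(precision=3,suppress=True)
p,d=grab_frame("wrist");c=camera_info("wrist")
print(proj("wrist",[L2W([-.03,-.18,0]),L2W([-.06,-.18,0]),L2W([-.03,-.21,0]),L2W([-.08,-.18,0]),L2W([-.14,-.062,.117])],c))
P=cloud("wrist",d,np.ones(d.shape,bool),c)
for x in [.02,0,-.02,-.04,-.06,-.08,-.1]:
    row=[]
    for y in [-.14,-.16,-.18,-.2,-.22,-.24]:
        q=L2W([x,y,0]);S=P[np.hypot(P[:,0]-q[0],P[:,1]-q[1])<.008];row.append(np.round(np.median(S[:,2]),4))
    print(x,row)
m=np.zeros(d.shape,bool);m[222:250,160:190]=1
K=cloud("wrist",d,m,c);K=K[K[:,2]>.105];print(np.median(K,0),(K.min(0)+K.max(0))/2)
m[:]=0;m[70:125,5:70]=1
K=cloud("wrist",d,m,c);K=K[K[:,2]>.197];print("cap",np.median(K,0),(K.min(0)+K.max(0))/2)
E
```

```text
[[277.835 130.171]
 [277.828 152.296]
 [299.733 130.204]
 [277.824 166.516]
 [171.626 238.538]]
0.02 [np.float64(0.0065), np.float64(0.0059), np.float64(0.0049), np.float64(0.0046), np.float64(0.0048), np.float64(0.0054)]
0 [np.float64(0.0068), np.float64(0.0068), np.float64(0.0056), np.float64(0.0056), np.float64(0.0054), np.float64(0.0061)]
-0.02 [np.float64(0.0003), np.float64(0.0006), np.float64(0.0005), np.float64(0.0007), np.float64(0.0053), np.float64(0.0065)]
-0.04 [np.float64(-0.0014), np.float64(-0.001), np.float64(0.0003), np.float64(0.0004), np.float64(0.0006), np.float64(0.0007)]
-0.06 [np.float64(-0.0012), np.float64(-0.0013), np.float64(-0.0013), np.float64(-0.0013), np.float64(-0.0008), np.float64(0.0006)]
-0.08 [np.float64(0.3312), np.float64(0.3559), np.float64(0.3529), np.float64(0.3559), np.float64(0.3318), np.float64(0.3472)]
-0.1 [np.float64(0.3063), np.float64(-0.0012), np.float64(-0.0011), np.float64(-0.0011), np.float64(0.3058), np.float64(0.3379)]
[ 0.494 -0.13   0.114] [ 0.492 -0.128  0.112]
cap [ 0.645 -0.103  0.199] [ 0.645 -0.102  0.2  ]
```

{"op": "step_arm", "data": {"moves": [[0.019,-0.035,0,0,0,0,0.085],[0.019,-0.035,0,0,0,0,0.085],[0.019,-0.035,0,0,0,0,0.085],[0.019,-0.035,0,0,0,0,0.085],[0.018,-0.036,0,0,0,0,0.085],[0,0,0,0,0,0,0.085],[0,0,0,0,0,0,0.085]]}}

```text
time: 3.4
tool_pos: [0.6434, -0.1019, 0.27]
tool_rot: [0.0, 0.994, -0.11, -0.0]
contact_force: [-0.4, -0.2, 0.5]
gripper_width: 0.998
```

```bash
python3 - <<'E'
from h import *
go([.645,-.0995,.136])
p,d=grab_frame("wrist");cv2.imwrite("pics/w2.png",p[:,:,::-1])
E
```

```text
t 3.4 pos [ 0.6434 -0.1019  0.27  ] F [-0.4 -0.2  0.5] g 0.998
in tool axes now [ 0.0011 -0.0028  0.134 ] after turn [ 0.001  -0.0027  0.134 ] turn [ 0.0008  0.0007 -0.0005]
```

View pics/w2.png

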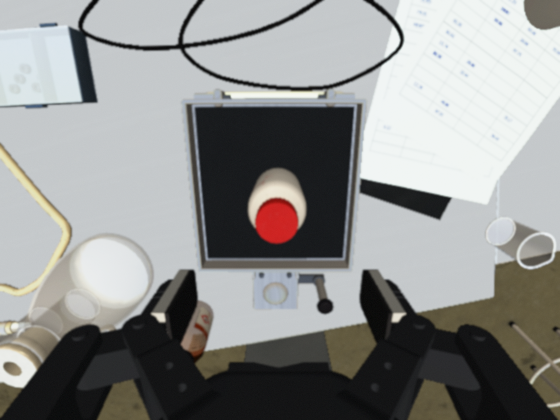

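{"op": "step_arm", "data": {"moves": [[0.001,-0.001,0.03,0,0,0,0.085],[0,0,0.03,0,0,0,0.085],[0,0,0.03,0,0,0,0.085],[0,0,0.025,0,0,0,0.085],[0,0,0.019,0,0,0,0.085],[0,0,0,0,0,0,0.085]]}}

```text
time: 4.05
tool_pos: [0.6417, -0.1016, 0.1325]
tool_rot: [-0.0, 0.994, -0.111, -0.003]
contact_force: [-0.3, -0.3, -0.8]
gripper_width: 0.993
```

{"op": "step_arm", "data": {"moves": [[0,0,0,0,0,0,0.04],[0,0,0,0,0,0,0.04],[0,0,0,0,0,0,0.04],[0,0,0,0,0,0,0.04],[0,0,0,0,0,0,0.04],[0,0,0,0,0,0,0.04]]}}

```text
time: 4.65
tool_pos: [0.6464, -0.1011, 0.1393]
tool_rot: [0.001, 0.994, -0.109, 0.002]
contact_force: [-0.2, -0.7, 6.9]
gripper_width: 0.6
```

{"op": "step_arm", "data": {"moves": [[0,0,-0.005,0,0,0,0.04],[0,0,-0.01,0,0,0,0.04],[0,0,-0.015,0,0,0,0.04],[0,0,-0.015,0,0,0,0.04],[0,0,0,0,0,0,0.04],[0,0,0,0,0,0,0.04]]}}

```text
time: 5.25
tool_pos: [0.6453, -0.1004, 0.1824]
tool_rot: [0.0, 0.994, -0.109, 0.001]
contact_force: [-0.8, -0.1, -2.6]
gripper_width: 0.599
```

```bash
python3 - <<'E'
from h import *
print(L2W([-.075,-.195,0]))
go(L2W([-.075,-.195,.18]))
for n in ["wrist","scene"]:
    p,d=grab_frame(n);cv2.imwrite(f"pics/{n}3.png",p[:,:,::-1])
E
```

```text
[ 0.52752691 -0.26934844  0.        ]
t 5.25 pos [ 0.6453 -0.1004  0.1824] F [-0.8 -0.1 -2.6] g 0.599
in tool axes now [-0.0782  0.1905  0.0023] after turn [-0.0782  0.1905  0.0024] turn [ 0.0001 -0.0018 -0.0002]
```

View pics/wrist3.png

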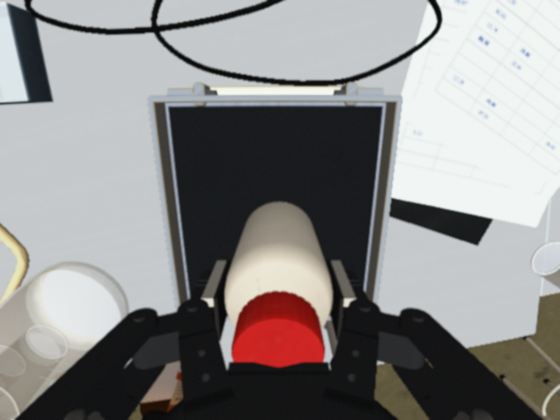

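View pics/scene3.png

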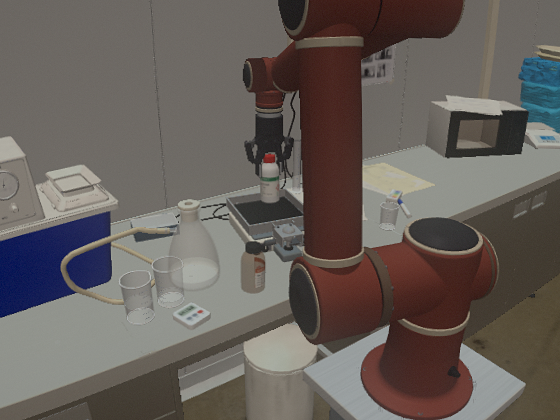

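{"op": "step_arm", "data": {"moves": [[0,0,-0.015,0,0,0,0.04],[0,0.01,-0.015,0,0,0,0.04],[-0.008,0.02,0,0,0,0,0.04],[-0.01,0.025,0,0,0,0,0.04],[-0.012,0.03,0,0,0,0,0.04],[-0.012,0.03,0,0,0,0,0.04],[-0.012,0.03,0,0,0,0,0.04],[-0.012,0.025,0,0,0,0,0.04]]}}

```text
time: 6.15
tool_pos: [0.5427, -0.2541, 0.2133]
tool_rot: [0.001, 0.994, -0.11, 0.001]
contact_force: [-0.7, -0.0, -2.5]
gripper_width: 0.597
```

{"op": "step_arm", "data": {"moves": [[-0.012,0.02,0,0,0,0,0.04],[0,0,0.02,0,0,0,0.04],[0,0,0.03,0,0,0,0.04],[0,0,0.03,0,0,0,0.04],[0,0,0.025,0,0,0,0.04],[0,0,0.015,0,0,0,0.04],[0,0,0,0,0,0,0.04],[0,0,0,0,0,0,0.04]]}}

```text
time: 6.95
tool_pos: [0.5281, -0.2695, 0.0928]
tool_rot: [0.0, 0.994, -0.109, 0.001]
contact_force: [-0.1, 0.8, -2.9]
gripper_width: 0.601
```

```bash
python3 - <<'E'
from h import *
go(L2W([-.075,-.195,.0675]))
for n in ["scene"]:
    p,d=grab_frame(n);cv2.imwrite(f"pics/{n}4.png",p[:,:,::-1])
E
```

```text
t 6.95 pos [ 0.5281 -0.2695  0.0928] F [-0.1  0.8 -2.9] g 0.601
in tool axes now [-0.0006 -0.0001  0.0253] after turn [-0.0006 -0.      0.0253] turn [ 0.0008 -0.0017 -0.0004]
```

View pics/scene4.png

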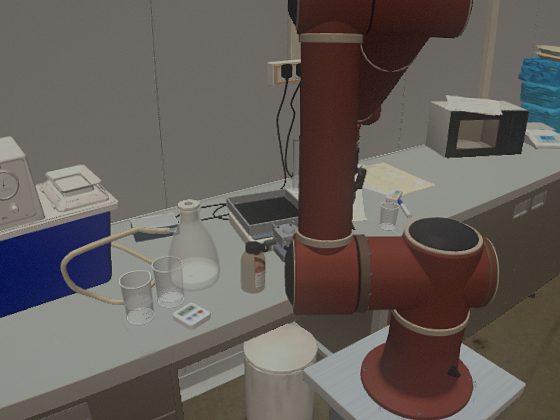

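Scene camera is occluded; continue down by force.

{"op": "step_arm", "data": {"moves": [[0,0,0.01,0,0,0,0.04],[0,0,0.007,0,0,0,0.04],[0,0,0.004,0,0,0,0.04],[0,0,0.002,0,0,0,0.04],[0,0,0,0,0,0,0.04]]}}

```text
time: 7.5
tool_pos: [0.5272, -0.2686, 0.0679]
tool_rot: [-0.0, 0.994, -0.109, -0.0]
contact_force: [-0.3, -0.9, -2.5]
gripper_width: 0.599
```

{"op": "step_arm", "data": {"moves": [[0,0,0.002,0,0,0,0.04],[0,0,0,0,0,0,0.04]]}}

```text
time: 7.7
tool_pos: [0.5279, -0.2691, 0.0674]
tool_rot: [0.0, 0.994, -0.109, 0.0]
contact_force: [-1.7, 0.9, 2.0]
gripper_width: 0.597
```

{"op": "step_arm", "data": {"moves": [[0,0,0,0,0,0,0.06],[0,0,0,0,0,0,0.075],[0,0,0,0,0,0,0.075],[0,0,0,0,0,0,0.075],[0,0,0,0,0,0,0.075]]}}

```text
time: 8.2
tool_pos: [0.5274, -0.2688, 0.0663]
tool_rot: [0.0, 0.994, -0.109, 0.0]
contact_force: [0.9, 1.1, -0.6]
gripper_width: 0.874
```

{"op": "step_arm", "data": {"moves": [[0,0,-0.02,0,0,0,0.075],[0,0,-0.03,0,0,0,0.075],[0,0,-0.04,0,0,0,0.075],[0,0,-0.04,0,0,0,0.075],[0,0,-0.03,0,0,0,0.075],[0,0,0,0,0,0,0.075]]}}

```text
time: 8.8
tool_pos: [0.5299, -0.2705, 0.2331]
tool_rot: [0.003, 0.994, -0.109, 0.005]
contact_force: [0.7, -0.5, 0.7]
gripper_width: 0.879
```

```bash
python3 - <<'E'
from h import *
go(L2W([-.14,-.065,.17]))
for n in ["wrist","top"]:
    p,d=grab_frame(n);cv2.imwrite(f"pics/{n}5.png",p[:,:,::-1])
E
```

```text
t 8.8 pos [ 0.5299 -0.2705  0.2331] F [ 0.7 -0.5  0.7] g 0.879
in tool axes now [-0.0682 -0.1308  0.0619] after turn [-0.0676 -0.1306  0.0631] turn [ 0.0041 -0.0103 -0.0001]
```

View pics/wrist5.png

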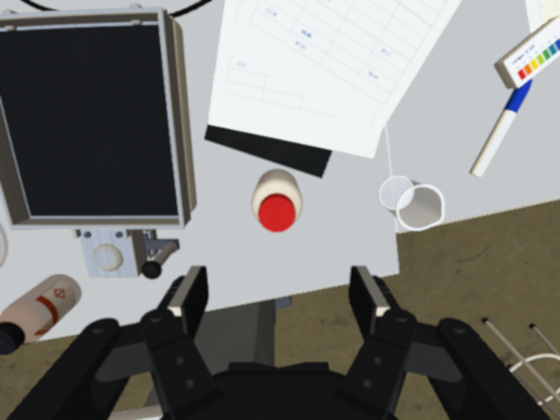

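{"op": "step_arm", "data": {"moves": [[-0.012,-0.022,0,0,0,0,0.05],[-0.012,-0.022,0,0,0,0,0.034],[-0.011,-0.022,0.01,0,0,0,0.034],[-0.011,-0.022,0.01,0,0,0,0.034],[-0.011,-0.022,0.01,0,0,0,0.034],[-0.011,-0.021,0.01,0,0,0,0.034],[0,0,0.02,0,0,0,0.034],[0,0,0,0,0,0,0.034]]}}

```text
time: 9.7
tool_pos: [0.4863, -0.1243, 0.161]
tool_rot: [-0.001, 0.994, -0.109, -0.004]
contact_force: [-0.2, -0.3, -1.5]
gripper_width: 0.401
```

```bash
python3 - <<'E'
from h import *
go(L2W([-.14,-.066,.079]))
p,d=grab_frame("wrist");c=camera_info("wrist");cv2.imwrite("pics/w6.png",p[:,:,::-1]);np.savez("w6.npz",p=p,d=d)
print(proj("wrist",[L2W([-.14,-.062,.117]),L2W([-.14,-.062,.095]),L2W([-.14,0,.093])],c))
for x in cut_out("wrist","knob")[:2]:
    P=cloud("wrist",d,x["mask"],c);H=P[P[:,2]>.106]
    print(x["conf"],x["point"],len(H),np.median(H,0),(H.min(0)+H.max(0))/2,[W2L(q).round(4) for q in (np.median(H,0),)])
E
```

```text
t 9.7 pos [ 0.4863 -0.1243  0.161 ] F [-0.2 -0.3 -1.5] g 0.401
in tool axes now [0.0075 0.0038 0.082 ] after turn [0.0067 0.0037 0.082 ] turn [-0.0016  0.0092  0.0009]
[[277.90656264 230.6574663 ]
 [277.94143479 219.59507562]
 [198.03740718 218.72129415]]
0.57 [275.1, 210.8] 647 [ 0.49514156 -0.12816278  0.11601721] [ 0.49307348 -0.12782455  0.11355388] [array([-0.1373, -0.0642,  0.116 ])]
```

View pics/w6.png

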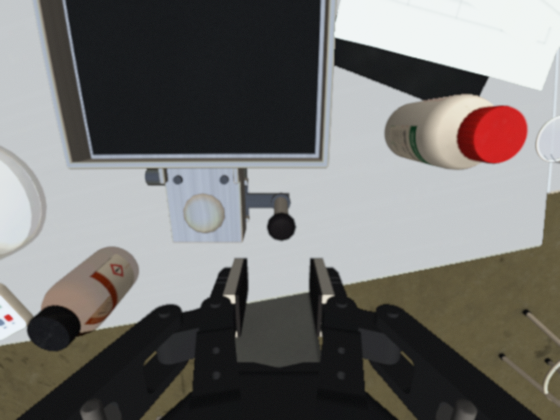

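View pics/top5.png

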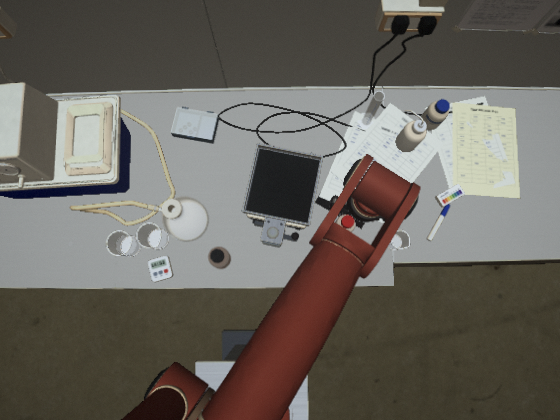

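{"op": "step_arm", "data": {"moves": [[0.004,0.003,0,0,0.005,0,0.034],[0.004,0.003,0.01,0,0.004,0,0.034],[0,0,0.012,0,0,0,0.034],[0,0,0.01,0,0,0,0.034],[0,0,0,0,0,0,0.034],[0,0,0,0,0,0,0.034]]}}

```text
time: 10.4
tool_pos: [0.4958, -0.1336, 0.1336]
tool_rot: [0.0, 0.994, -0.109, 0.004]
contact_force: [0.3, -0.3, -0.5]
gripper_width: 0.401
```

```bash
python3 - <<'E'
from h import *
go(L2W([-.139,-.0685,.079]))
p,d=grab_frame("wrist");c=camera_info("wrist");cv2.imwrite("pics/w7.png",p[:,:,::-1])
s=state();print(W2L(s["tool_pos"]))
t=L2W([*W2L(s["tool_pos"])[:2],.117]); k=[L2W([-.14,-.062,.117]),t]
print(proj("wrist",k,c))
E
```

```text
t 10.4 pos [ 0.4958 -0.1336  0.1336] F [ 0.3 -0.3 -0.5] g 0.401
in tool axes now [-0.004  -0.0009  0.0546] after turn [-0.0036 -0.0009  0.0546] turn [-0.0003 -0.0076 -0.0003]
[-0.13503368 -0.06943436  0.13424788]
[[267.22962586 264.80829571]
 [279.33337269 257.52337807]]
```

View pics/w7.png

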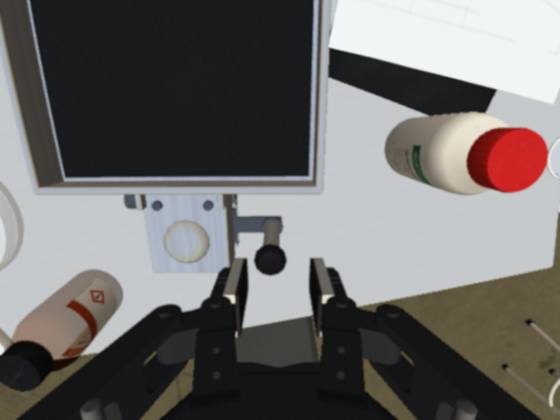

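{"op": "step_arm", "data": {"moves": [[-0.002,-0.0025,0,0,-0.008,0,0.034],[0,0,0,0,0,0,0.034],[0,0,0.01,0,0,0,0.034],[0,0,0.01,0,0,0,0.034],[0,0,0,0,0,0,0.034],[0,0,0,0,0,0,0.034]]}}

```text
time: 11.05
tool_pos: [0.4943, -0.1307, 0.1134]
tool_rot: [-0.0, 0.994, -0.109, -0.0]
contact_force: [0.5, -0.4, 0.2]
gripper_width: 0.396
```

```bash
python3 - <<'E'
from h import *
go(L2W([-.139,-.0665,.079]))
p,d=grab_frame("wrist");c=camera_info("wrist");cv2.imwrite("pics/w8.png",p[:,:,::-1])
s=state();w=W2L(s["tool_pos"]);print(w)
print(proj("wrist",[L2W([w[0],w[1],.117])],c))
E
```

```text
t 11.05 pos [ 0.4943 -0.1307  0.1134] F [ 0.5 -0.4  0.2] g 0.396
in tool axes now [-0.0014 -0.0004  0.0344] after turn [-0.0014 -0.0004  0.0344] turn [-0.0003  0.0007 -0.0003]
[-0.13713506 -0.06694393  0.11396686]
[[279.49243335 274.6852148 ]]
```

View pics/w8.png

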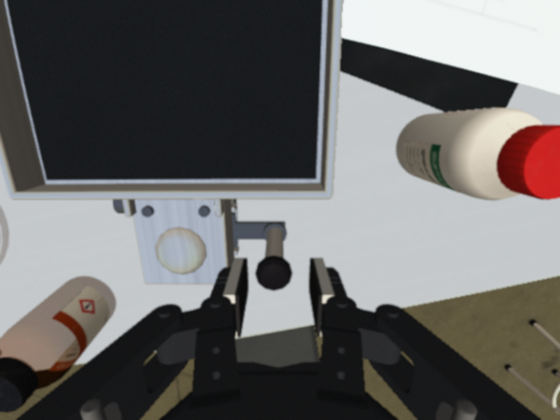

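{"op": "step_arm", "data": {"moves": [[0,0,0.01,0,0,0,0.034],[0,0,0.01,0,0,0,0.034],[0,0,0.008,0,0,0,0.034],[0,0,0.006,0,0,0,0.034],[0,0,0,0,0,0,0.034],[0,0,0,0,0,0,0.034]]}}

```text
time: 11.7
tool_pos: [0.4948, -0.1309, 0.0802]
tool_rot: [0.0, 0.994, -0.109, 0.0]
contact_force: [-0.2, 0.4, -0.1]
gripper_width: 0.404
```

```bash
python3 - <<'E'
from h import *
go(L2W([-.139,-.0665,.079]))
p,d=grab_frame("wrist");cv2.imwrite("pics/w9.png",p[:,:,::-1])
E
```

```text
t 11.7 pos [ 0.4948 -0.1309  0.0802] F [-0.2  0.4 -0.1] g 0.404
in tool axes now [-0.002  -0.0005  0.0012] after turn [-0.002  -0.0005  0.0012] turn [-0.0001 -0.0007 -0.0002]
```

View pics/w9.png

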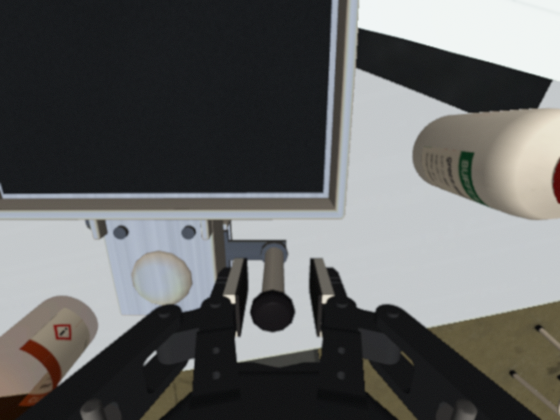

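{"op": "step_arm", "data": {"moves": [[-0.001,0,0,0,0,0,0.0],[0,0,0,0,0,0,0.0],[0,0,0,0,0,0,0.0],[0,0,0,0,0,0,0.0],[0,0,0,0,0,0,0.0],[0,0,0,0,0,0,0.0]]}}

```text
time: 12.35
tool_pos: [0.4946, -0.1308, 0.0811]
tool_rot: [0.0, 0.994, -0.109, 0.001]
contact_force: [2.8, 3.9, 4.9]
gripper_width: 0.206
```

```bash
python3 - <<'E'
from h import *
go(L2W([-.139,-.0665,.079]));print(W2L(state()["tool_pos"]))
p,d=grab_frame("wrist");cv2.imwrite("pics/w10.png",p[:,:,::-1])
E
```

```text
t 12.35 pos [ 0.4946 -0.1308  0.0811] F [2.8 3.9 4.9] g 0.206
in tool axes now [-0.0018 -0.0004  0.0021] after turn [-0.0018 -0.0004  0.0021] turn [-0.     -0.0027 -0.0002]
[-0.13721617 -0.06689754  0.08107953]
```

View pics/w10.png

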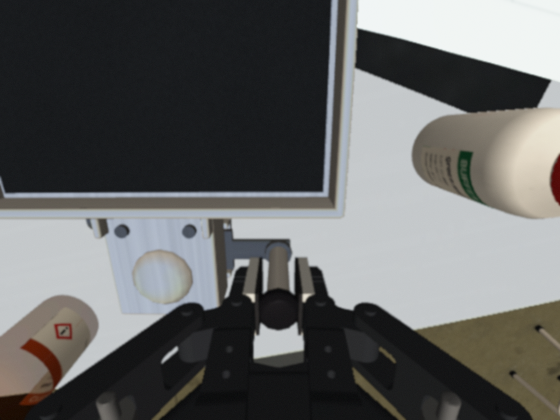

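{"op": "step_arm", "data": {"moves": [[0,0.003,0,0,0,0,0.0],[0,0.003,0,0,0,0,0.0],[0,0.003,0,0,0,0,0.0],[0,0.003,0,0,0,0,0.0],[0,0,0,0,0,0,0.0],[0,0,0,0,0,0,0.0]]}}

```text
time: 13.0
tool_pos: [0.4921, -0.1421, 0.0811]
tool_rot: [-0.001, 0.994, -0.11, 0.001]
contact_force: [4.0, 5.1, 6.2]
gripper_width: 0.204
```

```bash
python3 - <<'E'
from h import *
go(L2W([-.139,-.0665,.079]));print(W2L(state()["tool_pos"]), Rr.T@state()["contact_force"])
p,d=grab_frame("wrist");cv2.imwrite("pics/w11.png",p[:,:,::-1])
E
```

```text
t 13.0 pos [ 0.4921 -0.1421  0.0811] F [4.  5.1 6.2] g 0.204
in tool axes now [-0.0018 -0.012   0.0021] after turn [-0.0018 -0.012   0.0021] turn [-0.0014 -0.0028 -0.0005]
[-0.13719376 -0.07848555  0.08105246] [2.78491061 5.84573687 6.20095338]
```

View pics/w11.png

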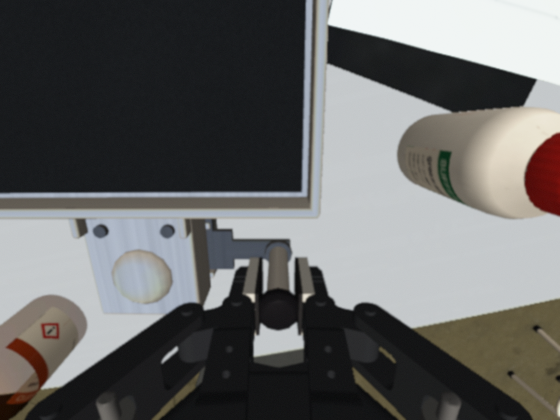

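{"op": "step_arm", "data": {"moves": [[0,0.001,0,0,0,0,0.0],[0,0,0,0,0,0,0.0],[0,0,0,0,0,0,0.0]]}}

```text
time: 13.35
tool_pos: [0.4919, -0.143, 0.0811]
tool_rot: [-0.001, 0.994, -0.109, 0.001]
contact_force: [4.1, 5.6, 5.0]
gripper_width: 0.208
```

{"op": "step_arm", "data": {"moves": [[0,0.001,0,0,0,0,0.0],[0,0,0,0,0,0,0.0],[0,0,0,0,0,0,0.0]]}}

```text
time: 13.65
tool_pos: [0.4917, -0.1439, 0.081]
tool_rot: [-0.001, 0.994, -0.109, 0.001]
contact_force: [4.1, 6.0, 6.3]
gripper_width: 0.201
```

```bash
python3 - <<'E'
from h import *
s=state();print(W2L(s["tool_pos"]), Rr.T@s["contact_force"])
p,d=grab_frame("wrist");c=camera_info("wrist")
P=cloud("wrist",d,np.ones(d.shape,bool),c)
# dome & knob positions in local frame
L=(P-O)@Rr
m=np.zeros(d.shape,bool);m[245:310,105:180]=1
D=(cloud("wrist",d,m,c)-O)@Rr;D=D[D[:,2]>.085];print("dome",D.mean(0),(D.min(0)+D.max(0))/2)
m[:]=0;m[285:335,250:305]=1
K=(cloud("wrist",d,m,c)-O)@Rr;K=K[(K[:,2]>.108)&(K[:,2]<.125)];print("head",len(K),np.median(K,0),K.min(0),K.max(0))
cv2.imwrite("pics/w12.png",p[:,:,::-1])
E
```

```text
[-0.13719845 -0.08028475  0.08103467] [2.68006433 6.74459325 6.25972661]
dome [-0.13777478 -0.00392408  0.08889001] [-0.13977025 -0.01392735  0.10720264]
head 2136 [-0.13580959 -0.07908943  0.11443367] [-0.14918633 -0.0911403   0.10801887] [-0.12557773 -0.06709945  0.12499839]
```

View pics/w12.png

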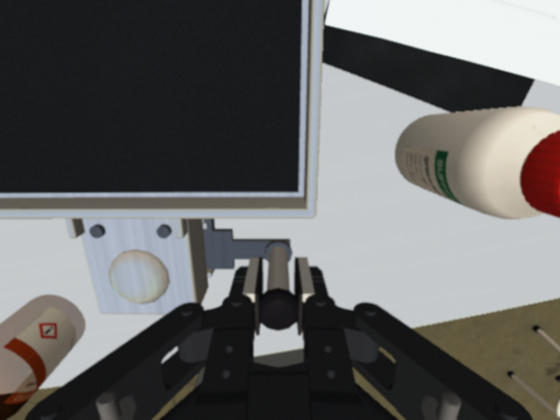

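{"op": "step_arm", "data": {"moves": [[0,0.001,0,0,0,0,0.0],[0,0,0,0,0,0,0.0],[0.001,0,-0.005,0,0,0,0.0],[0.001,0,-0.005,0,0,0,0.0],[0.001,0,-0.005,0,0,0,0.0],[0.002,0,-0.005,0,0,0,0.0],[0,0,0,0,0,0,0.0]]}}

```text
time: 14.4
tool_pos: [0.495, -0.1451, 0.0983]
tool_rot: [-0.001, 0.994, -0.109, -0.0]
contact_force: [8.6, 4.9, -8.7]
gripper_width: 0.203
```

```bash
python3 - <<'E'
from h import *
s=state();print(s["time"],W2L(s["tool_pos"]), Rr.T@s["contact_force"])
p,d=grab_frame("wrist")
cv2.imwrite("pics/w13.png",p[:,:,::-1])
E
```

```text
14.4 [-0.13373881 -0.08074923  0.09827988] [ 7.30082123  6.59778096 -8.70138082]
```

View pics/w13.png

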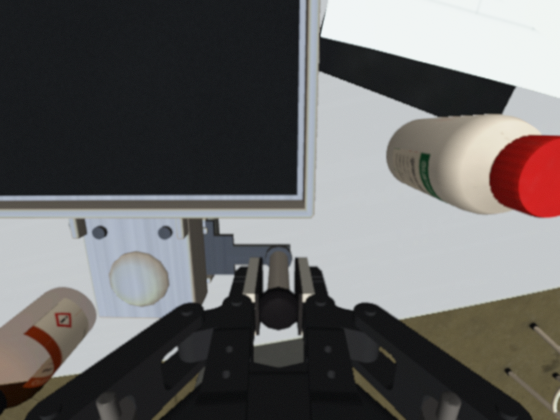

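{"op": "step_arm", "data": {"moves": [[0.003,0,-0.005,0,0,0,0.0],[0.003,0,-0.006,0,0,0,0.0],[0.002,0,-0.006,0,0,0,0.0],[0.002,0,-0.006,0,0,0,0.0],[0.002,0,-0.006,0,0,0,0.0],[0.002,0,-0.005,0,0,0,0.0],[0,0,0,0,0,0,0.0]]}}

```text
time: 15.15
tool_pos: [0.5057, -0.1472, 0.1306]
tool_rot: [-0.002, 0.994, -0.109, -0.004]
contact_force: [-1.0, 7.2, -4.0]
gripper_width: 0.206
```

```bash
python3 - <<'E'
from h import *
s=state();print(s["time"],W2L(s["tool_pos"]), Rr.T@s["contact_force"])
p,d=grab_frame("wrist")
cv2.imwrite("pics/w14.png",p[:,:,::-1])
E
```

```text
15.15 [-0.1228131  -0.08048909  0.13061124] [-2.57225761  6.76544854 -3.97851736]
```

View pics/w14.png

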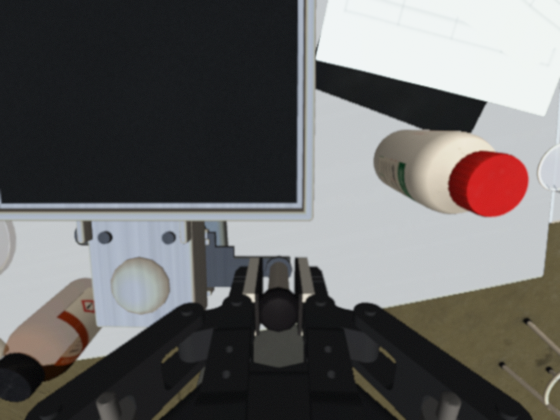

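{"op": "step_arm", "data": {"moves": [[0.002,0,-0.005,0,0,0,0.0],[0.002,0,-0.005,0,0,0,0.0],[0.002,0,-0.005,0,0,0,0.0],[0.003,0,-0.006,0,0,0,0.0],[0.003,0,-0.006,0,0,0,0.0],[0.003,0,-0.006,0,0,0,0.0],[0,0,0,0,0,0,0.0]]}}

```text
time: 15.9
tool_pos: [0.5218, -0.1508, 0.1637]
tool_rot: [-0.002, 0.994, -0.109, -0.003]
contact_force: [3.7, 6.0, -8.3]
gripper_width: 0.203
```

{"op": "step_arm", "data": {"moves": [[0,0,0,0,0,0,0.0],[0,0,0,0,0,0,0.0],[0,0,0,0,0,0,0.0]]}}

```text
time: 16.2
tool_pos: [0.5211, -0.1505, 0.1626]
tool_rot: [-0.002, 0.994, -0.109, -0.004]
contact_force: [3.8, 7.5, -9.4]
gripper_width: 0.203
```

```bash
python3 - <<'E'
from h import *
np.set_printoptions(precision=4,suppress=True)
s=state();print(s["time"],W2L(s["tool_pos"]), Rr.T@s["contact_force"],s["gripper_width"])
p,d=grab_frame("wrist");c=camera_info("wrist")
cv2.imwrite("pics/w15.png",p[:,:,::-1])
L=(cloud("wrist",d,np.ones(d.shape,bool),c)-O)@Rr
S=L[(abs(L[:,1]+.003)<.02)&(L[:,2]>.1)&(L[:,0]<-.06)]
for x in np.arange(-.16,-.06,.01):
    q=S[abs(S[:,0]-x)<.004]
    if len(q): print(round(x,3),len(q),np.median(q[:,2]))
S=L[(abs(L[:,1]+.003)<.06)&(L[:,0]>-.09)&(L[:,2]>.05)]
print("floor fit",np.polyfit(S[:,0],S[:,2],1) if len(S) else None)
p,d=grab_frame("scene");cv2.imwrite("pics/scene15.png",p[:,:,::-1])
E
```

```text
16.2 [-0.1071 -0.0804  0.1626] [ 2.1353  8.1078 -9.402 ] 0.2029275652270459
-0.14 480 0.17016291322685168
-0.13 548 0.17027598531652427
-0.12 950 0.1719265332951935
-0.11 1369 0.16566221368366563
-0.1 1039 0.15576108818989193
-0.09 1253 0.15242319048760217
-0.08 1083 0.13744872185803453
-0.07 904 0.13398717964965778
floor fit [-0.4801  0.1083]
```

View pics/w15.png

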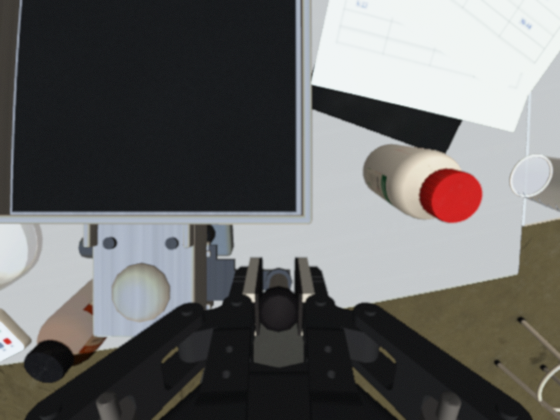

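View pics/scene15.png

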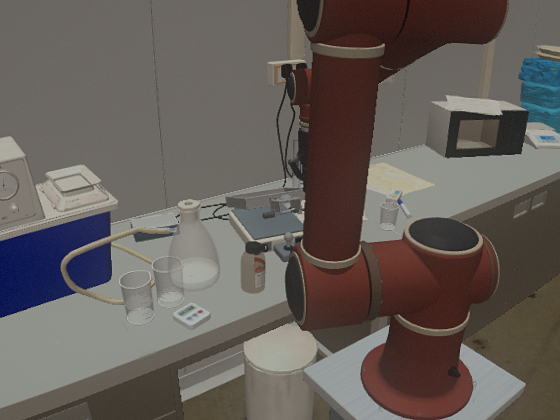

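{"op": "step_arm", "data": {"moves": [[0,0,0,0,0,0,0.0],[0,0,0,0,0,0,0.0],[0,0,0,0,0,0,0.0],[0,0,0,0,0,0,0.0],[0,0,0,0,0,0,0.0]]}}

```text
time: 16.8
tool_pos: [0.5211, -0.1505, 0.1625]
tool_rot: [-0.002, 0.994, -0.109, -0.004]
contact_force: [3.3, 5.9, -9.1]
gripper_width: 0.207
```

```bash
python3 -c "
from plant import *
s=state();print(s['tool_pos'],s['contact_force'],s['time']);print(job_done())"
```

```text
[ 0.5211102  -0.1505352   0.16253385] [ 3.32651874  5.85794753 -9.13299596] 16.8
the job is handed in; nothing more can be done
None
```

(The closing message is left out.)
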